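# Stand the fallen flux bottle back in its heat-screened bay

### The arm

A 6-joint arm with a two-finger parallel gripper is mounted at the origin on the work surface. World frame = base frame: x ahead of the robot, y to its left, z up, the work surface at z = 0. Lengths are in m, angles in rad, forces in N, time in s.
With the tool pointing down it reaches from about 0.275 to 0.75 m from the base axis. Payload 10.2 kg.
Tool frame: the origin (TCP) lies midway between the tips of the shut fingers; the grasp point (between the pads) lies 19 mm behind it (pinch_z is the distance from the TCP to the grasp point, in m); x points along the fingers, y is the direction in which the jaws open and shut, and the axes are right-handed (so a half turn about x gives the same grasp; the last joint's range is limited). The gripper opens to 85 mm and grips with 20 to 120 N. Pads are 22 mm wide; open, the fingers measure 114 mm over their backs; the gripper's body (76 mm by 85 mm) begins 54 mm behind the grasp point. The pads swing forward as they close: fully open they stand 13 mm farther back than shut.
Start: joints at [0.902, 0.313, 1.498, -0, 1.331, -0.223], TCP at [0.226, 0.474, 0.231] pointing down, gripper open.
Joint ranges: [-2.94, 2.94], [-0.97, 2.17], [0.19, 2.56], [-1.23, 4.37], [0.02, 3.11], [-2.88, 2.88]. Speed limits (rad/s): [2.39, 2.39, 3.01, 3.14, 3.14, 3.14].

### API

Orientations are given as a unit quaternion [w, x, y, z].
In Python, from cell import * gives the robot as it stands.
- The arm moves only by the tool apply_moves, never from a script. Its argument "plan" is a list of rows, each an object of numbers: "dx", "dy", "dz": the shift along the world's x, y, z in m; "spin": the turn about the world's z in rad; "fingers": the gripper command: -1 is fully open, 1 is shut, values between are in proportion. In form: [{"dx": .., "dy": .., "dz": .., "spin": .., "fingers": ..}, ...]. A call has 1 to 20 rows; each row shifts and turns the commanded pose from where the row before left it; what a row does not reach is not made up. A row lasts 1/10 s, in which the tool goes at most 50 mm and 8.59 degrees, less where a joint would pass 70% of its speed; a pose out of reach is approached as far as the arm can. A call is refused whole if a number of a shift passes 0.05 or a number of a turn 0.15, either way. A call with a gripper value outside its range is refused whole. The fingers move at their own pace and stop on an object; "newtons" is the grip in N (left out, the last holds). Time passes only in rows, so rows that do not move let the fingers close. It gives the time, the measured TCP pose, the force and the opening at its end, in the units of the state.
- read_state(): the state, without advancing time (a new reading comes with each control period).
- grab_frame(name): name is "scene" or "top"; returns the picture (400x640x3 uint8, red, green, blue); there is no depth.
- camera_model(name): a dict with "mtx" (3x3 intrinsics, pixels), "cam_to_world" (4x4, takes a point from camera to world coordinates). Camera axes: x right, y down, z forward; pixel columns grow to the right and rows downward; lengths in m; the calibration is good to about 2 mm. A picture is of the moment at which its call begins. camera_model takes no time and is no camera call.
- hand_in(): hands the job in, once; it reports no verdict.
The state is a dict: "time": time; "qpos": joint angles; "dq": joint speeds; "joint_torque": joint torques, N m; "position": TCP position; "eef_rot": TCP orientation; "wrist_force": force on the tool from outside, world axes, zero at the start; "moment": the same for the moment, N m; "gripper_width": finger opening in m.
Only numpy, scipy, OpenCV 4.12 (cv2) and the standard library are available. Lean on these libraries where they do the work, as an engineer would, in place of code of your own. Each camera call takes 0.05 s, during which the arm holds its last target. There are 200 camera calls.

### The job

First swing the blue door of the flux bay wide open by its steel bar handle (about square to the front or further) and leave it open. Then pick up the fallen amber flux bottle and stand it upright, cap up, wholly on the cork mat in the bay. Set it down gently: do not let it drop or bang it against the bay. Leave the wire spools and the brush cup undisturbed.

Things in the scene. Friction and masses are not known exactly. Their poses are not given: they have to be found in the camera images.
- flux_bottle: Amber square flux bottle, lying on one of its flat sides on the bench. Body 50 x 50 mm square and 80 mm tall, a short cone, then a black round cap 28 mm in diameter from 91 to 115 mm. About 0.25 kg. Origin: centre of the underside; its own z axis runs from the underside to the cap (level while it lies), x and y are normal to the flat sides.
- bottle_cap (a point): Centre of the top of the bottle's cap, 115 mm from the underside along the bottle's z axis.
- flux_bay: Fixed open-topped steel bay (cupboard without roof), 170 mm deep (x) by 224 mm wide (y), origin at the centre of its underside on the bench; its own -x side is the front with the door, facing roughly to the robot. Blue side walls 10 mm thick and 130 mm high (204 mm clear between them), steel floor 6 mm thick, a 32 mm high lip along the rear edge.
- mat_top (a point): Centre of the top of the round cork mat on the bay's floor, 110 mm in diameter, its top 10 mm above the bench; axes as the bay's.
- flux_door (a joint): Angle of the bay's blue door about its upright hinge: 0 closed, grows as the door's free edge swings out of the bay's front, 1.57 square to the front, stop at 1.9. It stays where it is left. Panel 206 mm wide, 10 mm thick, its top edge 126 mm above the bench.
- door_handle (a point): Middle of the door's steel bar handle: a level round bar 10 mm thick and 90 mm long, along the door's width (its own y axis), 45 mm out from the middle of the panel's thickness, 110 mm above the bench (16 mm below the panel's top edge) and 145 mm along the panel from the hinge. Own -x points out of the panel's front. A 8 mm stem joins it to the panel near each end, 41 mm either side of this point.
- door_hinge (a point): Point on the door's upright hinge line at the handle's height, at the bay's front corner on the bay's +y side. The closed panel runs from it along the bay's -y; seen from above it opens clockwise.
- copper_spool: Bystander: spool of copper wire standing on its flange, 64 mm in diameter, 42 mm high, origin at the centre of its underside.
- brass_spool: Bystander: spool of brass wire standing on its flange, 64 mm in diameter, 42 mm high, origin at the centre of its underside.
- brush_cup: Bystander: white cup 66 mm in diameter and 55 mm high with a brush leaning in it whose handle reaches 92 mm high and 41 mm from the cup's axis towards its own +x; origin at the centre of its underside.
- solder_board: Fixed soldering board in a black frame, 200 x 170 mm and 22 mm high, off to the robot's right; origin at the centre of its underside.
Not all that is in view belongs to the job. Leave any green or purple look-alike of the flux_bottle alone.

How it is judged:
By the outcome, as a careful person would: the job done as asked, in the order asked, and still so for the second after the job is handed in, with the robot touching nothing.
It also fails if it takes over 67 s, if anything falls off the work surface, if the arm or the gripper's body presses on something with over 40 N, if the wrist force passes 120 N, or if a joint passes its speed limit or range.

## Working session

There is one attempt and no reset: what is moved stays moved. The work goes in short steps, Python scripts to look and compute and a tool call to move; the robot and the scene stay as the last step left them, time stands still between calls to the robot, and variables do not carry over. Pictures are saved under pics/ and viewed, about 8 in all and at most 12, crops included, and the job is handed in when it is done.

Besides the shell and the picture viewer there is one more tool, called after "Call:" by a JSON object that holds its "fn" and its "kwargs". apply_moves: Moves the arm, as the interface text tells. Its arguments: {"type":"object","properties":{"plan":{"type":"array"},"newtons":{"type":"number"}},"required":["plan"]}

```bash
mkdir -p pics; ls; python3 - <<'E'
from cell import *
import cv2
for n in("scene","top"):
    cv2.imwrite(f"pics/{n}0.png",grab_frame(n)[:,:,::-1]); m=camera_model(n); print(n,m["mtx"].tolist() if hasattr(m["mtx"],'tolist') else m["mtx"],m["cam_to_world"])
s=read_state();print(s)
E
```

```text
pics
scene [[479.68293305365165, 0.0, 316.8862441045362], [0.0, 479.68293305365165, 203.6193163680065], [0.0, 0.0, 1.0]] [[-0.55902166  0.51915098 -0.64651144  1.31970359]
 [ 0.82904719  0.33751159 -0.44583257  0.48462705]
 [-0.01324931 -0.78521856 -0.61907695  0.85381554]
 [ 0.          0.          0.          1.        ]]
top [[369.18634647673747, 0.0, 318.418911486355], [0.0, 369.18634647673747, 199.67570545348389], [0.0, 0.0, 1.0]] [[ 0.01610783 -0.98914555  0.14605349  0.37802267]
 [-0.99973462 -0.0183389  -0.01394202 -0.07309394]
 [ 0.01646914 -0.14579015 -0.98917845  1.18310935]
 [ 0.          0.          0.          1.        ]]
{'time': 0.1, 'qpos': array([ 9.01606984e-01,  3.13392547e-01,  1.49838135e+00,  1.33016416e-05,
        1.33099174e+00, -2.23353282e-01]), 'dq': array([-6.01973638e-05, -1.19057209e-03, -6.71730156e-04, -2.43067642e-04,
       -1.99038189e-04,  6.03523241e-04]), 'joint_torque': array([ 4.65379548e-03, -4.12897074e+01, -2.60140818e+01, -7.15584451e-05,
        3.00109066e-03, -5.72828935e-05]), 'position': array([0.22622295, 0.47349947, 0.23078545]), 'eef_rot': array([ 0.689427  ,  0.15595355,  0.68979323, -0.1566978 ]), 'wrist_force': array([0.52881022, 0.47737139, 0.85370597]), 'moment': array([-0.00858584,  0.03123148,  0.08524657]), 'gripper_width': 0.08533606588090262}
```

View pics/scene0.png

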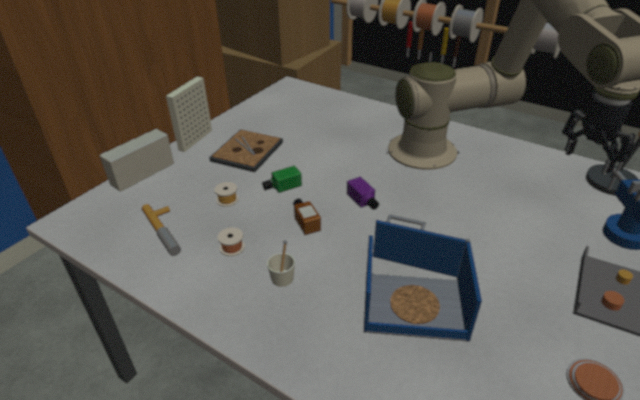

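View pics/top0.png

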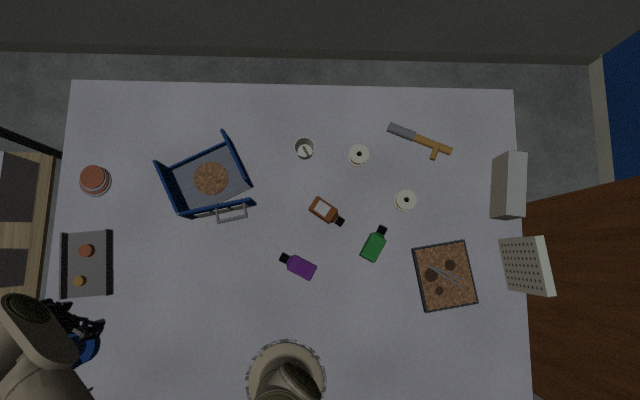

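The scene view shows the amber bottle at (307,217), purple at (362,192) and green at (285,180). In the top view amber is at (325,210), cap toward (340,222), purple at (300,266), green at (373,245), and the bay at about (205,180) with its handle at (232,213). Only the amber one matches. I'll check it in a close crop.

```bash
cat > h.py <<'E'
from cell import *
import numpy as np, cv2
def ray(n,u,v,z):
    m=camera_model(n);K=np.array(m["mtx"]);T=np.array(m["cam_to_world"])
    d=T[:3,:3]@np.linalg.solve(K,[u,v,1]);o=T[:3,3];return o+d*(z-o[2])/d[2]
def proj(n,p):
    m=camera_model(n);K=np.array(m["mtx"]);T=np.linalg.inv(np.array(m["cam_to_world"]))
    q=K@(T[:3,:3]@np.array(p)+T[:3,3]);return q[:2]/q[2]
def crop(n,x0,y0,w,h,s,out):
    f=grab_frame(n)[:,:,::-1];c=f[y0:y0+h,x0:x0+w]
    cv2.imwrite(out,cv2.resize(c,None,fx=s,fy=s,interpolation=cv2.INTER_CUBIC))
E
python3 - <<'E'
from h import *
a=cv2.imread("pics/top0.png")[125:235,150:350]
a=cv2.resize(a,None,fx=4,fy=4,interpolation=cv2.INTER_CUBIC)
cv2.imwrite("pics/topcrop.png",cv2.convertScaleAbs(a,alpha=1.5))
E
```

```text
(no output)
```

View pics/topcrop.png

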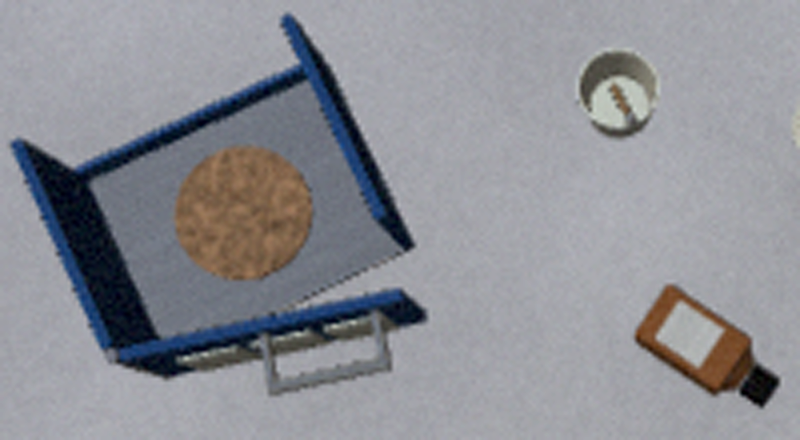

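```bash
python3 - <<'E'
from h import *
np.set_printoptions(precision=4,suppress=True)
for nm,u,v,z in [("mat",244,213,.01),("hinge wall top",113,352,.13),("Lback",15,142,.13),("Rback",288,15,.13),("Rfront",383,217,.13),
 ("doorfree",405,292,.126),("bar L",272,385,.11),("bar R",388,362,.11),("bot back a",672,287,.05),("bot back b",640,330,.05),("front a",748,340,.05),("front b",716,388,.05),("capmid end",768,392,.025),("cap",760,385,.025),("cup bottom",620,110,.01)]:
    print(nm,ray("top",150+u/4,125+v/4,z))
for nm,u,v,z in [("mat scene",415,305,.01)]: print(nm,ray("scene",u,v,z))
E
```

```text
mat [0.6146 0.2578 0.01  ]
hinge wall top [0.4877 0.311  0.13  ]
Lback [0.6398 0.3927 0.13  ]
Rback [0.74   0.2003 0.13  ]
Rfront [0.5894 0.1236 0.13  ]
doorfree [0.5354 0.1061 0.126 ]
bar L [0.4678 0.202  0.11  ]
bar R [0.4861 0.1189 0.11  ]
bot back a [ 0.5545 -0.0876  0.05  ]
bot back b [ 0.5204 -0.0634  0.05  ]
front a [ 0.5141 -0.147   0.05  ]
front b [ 0.4765 -0.1227  0.05  ]
capmid end [ 0.4762 -0.1648  0.025 ]
cap [ 0.4817 -0.1584  0.025 ]
cup bottom [ 0.7064 -0.0432  0.01  ]
mat scene [0.6222 0.2651 0.01  ]
```

Findings so far:
- **Bay:** yaw is about 27.5°. The side wall measures 172 mm against 170 given.
- **Door:** about 0.25 rad ajar. The predicted handle position (0.475, 0.160) agrees with the measured one (0.477, 0.1605).
- **Bottle:** amber, cap toward −124°.

I'll go above the handle with the jaws across the bar.

Call:
{"fn": "apply_moves", "kwargs": {"plan": [{"dx": 0.0178, "dy": -0.0224, "dz": 0, "spin": -0.0647, "fingers": 0.3}, {"dx": 0.0178, "dy": -0.0224, "dz": 0, "spin": -0.0647, "fingers": 0.3}, {"dx": 0.0178, "dy": -0.0224, "dz": 0, "spin": -0.0647, "fingers": 0.3}, {"dx": 0.0178, "dy": -0.0224, "dz": 0, "spin": -0.0647, "fingers": 0.3}, {"dx": 0.0178, "dy": -0.0224, "dz": 0, "spin": -0.0647, "fingers": 0.3}, {"dx": 0.0178, "dy": -0.0224, "dz": 0, "spin": -0.0647, "fingers": 0.3}, {"dx": 0.0178, "dy": -0.0224, "dz": 0, "spin": -0.0647, "fingers": 0.3}, {"dx": 0.0178, "dy": -0.0224, "dz": 0, "spin": -0.0647, "fingers": 0.3}, {"dx": 0.0178, "dy": -0.0224, "dz": 0, "spin": -0.0647, "fingers": 0.3}, {"dx": 0.0178, "dy": -0.0224, "dz": 0, "spin": -0.0647, "fingers": 0.3}, {"dx": 0.0178, "dy": -0.0224, "dz": 0, "spin": -0.0647, "fingers": 0.3}, {"dx": 0.0178, "dy": -0.0224, "dz": 0, "spin": -0.0647, "fingers": 0.3}, {"dx": 0.0178, "dy": -0.0224, "dz": 0, "spin": -0.0647, "fingers": 0.3}, {"dx": 0.0178, "dy": -0.0224, "dz": 0, "spin": -0.0647, "fingers": 0.3}, {"dz": -0.03, "fingers": 0.3}, {"dz": -0.03, "fingers": 0.3}, {"fingers": 0.3}, {"fingers": 0.3}], "newtons": 40}}

```text
$.plan[14]: bad value
```

```bash
python3 - <<'E'
from h import *
crop("scene",330,130,170,130,4,"pics/s1.png")
E
```

```text
(no output)
```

View pics/s1.png

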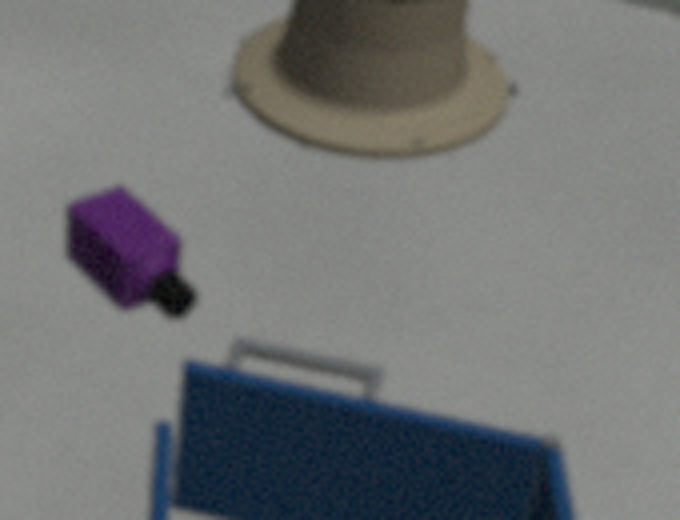

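The call was refused because every row needs all five keys. The crop still gives a cross-check: the bar runs from full pixel (389,217) to (425,224).

Call:
{"fn": "apply_moves", "kwargs": {"plan": [{"dx": 0.0178, "dy": -0.0224, "dz": 0, "spin": -0.0647, "fingers": 0.3}, {"dx": 0.0178, "dy": -0.0224, "dz": 0, "spin": -0.0647, "fingers": 0.3}, {"dx": 0.0178, "dy": -0.0224, "dz": 0, "spin": -0.0647, "fingers": 0.3}, {"dx": 0.0178, "dy": -0.0224, "dz": 0, "spin": -0.0647, "fingers": 0.3}, {"dx": 0.0178, "dy": -0.0224, "dz": 0, "spin": -0.0647, "fingers": 0.3}, {"dx": 0.0178, "dy": -0.0224, "dz": 0, "spin": -0.0647, "fingers": 0.3}, {"dx": 0.0178, "dy": -0.0224, "dz": 0, "spin": -0.0647, "fingers": 0.3}, {"dx": 0.0178, "dy": -0.0224, "dz": 0, "spin": -0.0647, "fingers": 0.3}, {"dx": 0.0178, "dy": -0.0224, "dz": 0, "spin": -0.0647, "fingers": 0.3}, {"dx": 0.0178, "dy": -0.0224, "dz": 0, "spin": -0.0647, "fingers": 0.3}, {"dx": 0.0178, "dy": -0.0224, "dz": 0, "spin": -0.0647, "fingers": 0.3}, {"dx": 0.0178, "dy": -0.0224, "dz": 0, "spin": -0.0647, "fingers": 0.3}, {"dx": 0.0178, "dy": -0.0224, "dz": 0, "spin": -0.0647, "fingers": 0.3}, {"dx": 0.0178, "dy": -0.0224, "dz": 0, "spin": -0.0647, "fingers": 0.3}, {"dx": 0, "dy": 0, "dz": -0.03, "spin": 0, "fingers": 0.3}, {"dx": 0, "dy": 0, "dz": -0.03, "spin": 0, "fingers": 0.3}, {"dx": 0, "dy": 0, "dz": 0, "spin": 0, "fingers": 0.3}, {"dx": 0, "dy": 0, "dz": 0, "spin": 0, "fingers": 0.3}], "newtons": 40}}

```text
time: 1.95
position: [0.4757, 0.1602, 0.172]
eef_rot: [0.552, 0.442, 0.552, -0.442]
wrist_force: [-0.5, 0.1, 0.0]
gripper_width: 0.0299
```

```bash
python3 - <<'E'
from h import *
a=ray("scene",330+237/4,130+348/4,.11);b=ray("scene",330+380/4,130+376/4,.11);print(a,b,(a+b)/2)
E
```

```text
[0.49099648 0.12444934 0.11      ] [0.46804913 0.20699859 0.11      ] [0.47952281 0.16572396 0.11      ]
```

Call:
{"fn": "apply_moves", "kwargs": {"plan": [{"dx": 0.002, "dy": 0.003, "dz": -0.015, "spin": 0, "fingers": 0.3}, {"dx": 0, "dy": 0, "dz": -0.015, "spin": 0, "fingers": 0.3}, {"dx": 0, "dy": 0, "dz": -0.015, "spin": 0, "fingers": 0.3}, {"dx": 0, "dy": 0, "dz": -0.015, "spin": 0, "fingers": 0.3}, {"dx": 0, "dy": 0, "dz": -0.012, "spin": 0, "fingers": 0.3}, {"dx": 0, "dy": 0, "dz": -0.011, "spin": 0, "fingers": 0.3}, {"dx": 0, "dy": 0, "dz": 0, "spin": 0, "fingers": 0.3}, {"dx": 0, "dy": 0, "dz": 0, "spin": 0, "fingers": 1}, {"dx": 0, "dy": 0, "dz": 0, "spin": 0, "fingers": 1}, {"dx": 0, "dy": 0, "dz": 0, "spin": 0, "fingers": 1}, {"dx": 0, "dy": 0, "dz": 0, "spin": 0, "fingers": 1}, {"dx": 0, "dy": 0, "dz": 0, "spin": 0, "fingers": 1}], "newtons": 40}}

```text
time: 3.15
position: [0.4779, 0.1631, 0.089]
eef_rot: [0.552, 0.443, 0.551, -0.442]
wrist_force: [-1.6, -0.1, 6.7]
gripper_width: 0.0085
```

```bash
python3 - <<'E'
import numpy as np
v=np.array([-.0101,-.151]);p=v
for i in range(1,20):
    t=-.075*i;R=np.array([[np.cos(t),-np.sin(t)],[np.sin(t),np.cos(t)]]);q=R@v
    print('{"dx": %.4f, "dy": %.4f, "dz": 0, "spin": -0.075, "fingers": 1},'%tuple(q-p));p=q
E
```

```text
{"dx": -0.0113, "dy": 0.0012, "dz": 0, "spin": -0.075, "fingers": 1},
{"dx": -0.0112, "dy": 0.0020, "dz": 0, "spin": -0.075, "fingers": 1},
{"dx": -0.0110, "dy": 0.0029, "dz": 0, "spin": -0.075, "fingers": 1},
{"dx": -0.0107, "dy": 0.0037, "dz": 0, "spin": -0.075, "fingers": 1},
{"dx": -0.0104, "dy": 0.0045, "dz": 0, "spin": -0.075, "fingers": 1},
{"dx": -0.0101, "dy": 0.0052, "dz": 0, "spin": -0.075, "fingers": 1},
{"dx": -0.0096, "dy": 0.0060, "dz": 0, "spin": -0.075, "fingers": 1},
{"dx": -0.0092, "dy": 0.0067, "dz": 0, "spin": -0.075, "fingers": 1},
{"dx": -0.0086, "dy": 0.0073, "dz": 0, "spin": -0.075, "fingers": 1},
{"dx": -0.0081, "dy": 0.0080, "dz": 0, "spin": -0.075, "fingers": 1},
{"dx": -0.0075, "dy": 0.0086, "dz": 0, "spin": -0.075, "fingers": 1},
{"dx": -0.0068, "dy": 0.0091, "dz": 0, "spin": -0.075, "fingers": 1},
{"dx": -0.0061, "dy": 0.0096, "dz": 0, "spin": -0.075, "fingers": 1},
{"dx": -0.0054, "dy": 0.0100, "dz": 0, "spin": -0.075, "fingers": 1},
{"dx": -0.0046, "dy": 0.0104, "dz": 0, "spin": -0.075, "fingers": 1},
{"dx": -0.0038, "dy": 0.0107, "dz": 0, "spin": -0.075, "fingers": 1},
{"dx": -0.0030, "dy": 0.0109, "dz": 0, "spin": -0.075, "fingers": 1},
{"dx": -0.0022, "dy": 0.0111, "dz": 0, "spin": -0.075, "fingers": 1},
{"dx": -0.0013, "dy": 0.0113, "dz": 0, "spin": -0.075, "fingers": 1},
```

Half first, watching the force.

Call:
{"fn": "apply_moves", "kwargs": {"plan": [{"dx": -0.0113, "dy": 0.0012, "dz": 0, "spin": -0.075, "fingers": 1}, {"dx": -0.0112, "dy": 0.002, "dz": 0, "spin": -0.075, "fingers": 1}, {"dx": -0.011, "dy": 0.0029, "dz": 0, "spin": -0.075, "fingers": 1}, {"dx": -0.0107, "dy": 0.0037, "dz": 0, "spin": -0.075, "fingers": 1}, {"dx": -0.0104, "dy": 0.0045, "dz": 0, "spin": -0.075, "fingers": 1}, {"dx": -0.0101, "dy": 0.0052, "dz": 0, "spin": -0.075, "fingers": 1}, {"dx": -0.0096, "dy": 0.006, "dz": 0, "spin": -0.075, "fingers": 1}]}}

```text
time: 3.85
position: [0.4033, 0.1886, 0.089]
eef_rot: [0.417, 0.571, 0.417, -0.571]
wrist_force: [-1.3, -0.3, 6.8]
gripper_width: 0.0085
```

Call:
{"fn": "apply_moves", "kwargs": {"plan": [{"dx": -0.0092, "dy": 0.0067, "dz": 0, "spin": -0.075, "fingers": 1}, {"dx": -0.0086, "dy": 0.0073, "dz": 0, "spin": -0.075, "fingers": 1}, {"dx": -0.0081, "dy": 0.008, "dz": 0, "spin": -0.075, "fingers": 1}, {"dx": -0.0075, "dy": 0.0086, "dz": 0, "spin": -0.075, "fingers": 1}, {"dx": -0.0068, "dy": 0.0091, "dz": 0, "spin": -0.075, "fingers": 1}, {"dx": -0.0061, "dy": 0.0096, "dz": 0, "spin": -0.075, "fingers": 1}, {"dx": -0.0054, "dy": 0.01, "dz": 0, "spin": -0.075, "fingers": 1}, {"dx": -0.0046, "dy": 0.0104, "dz": 0, "spin": -0.075, "fingers": 1}, {"dx": -0.0038, "dy": 0.0107, "dz": 0, "spin": -0.075, "fingers": 1}, {"dx": -0.003, "dy": 0.0109, "dz": 0, "spin": -0.075, "fingers": 1}, {"dx": -0.0022, "dy": 0.0111, "dz": 0, "spin": -0.075, "fingers": 1}, {"dx": -0.0013, "dy": 0.0113, "dz": 0, "spin": -0.075, "fingers": 1}, {"dx": 0, "dy": 0, "dz": 0, "spin": 0, "fingers": 1}]}}

```text
time: 5.15
position: [0.3375, 0.3034, 0.089]
eef_rot: [0.128, 0.696, 0.129, -0.694]
wrist_force: [2.9, -0.1, 6.3]
gripper_width: 0.0086
```

```bash
python3 - <<'E'
from h import *
a=grab_frame("top")[:,:,::-1][125:325,150:400];b=grab_frame("scene")[:,:,::-1][120:350,330:500]
a=cv2.resize(a,(500,400),interpolation=cv2.INTER_CUBIC);b=cv2.resize(b,(296,400),interpolation=cv2.INTER_CUBIC)
cv2.imwrite("pics/open.png",cv2.convertScaleAbs(np.hstack([a,b]),alpha=1.4))
E
```

```text
(no output)
```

View pics/open.png

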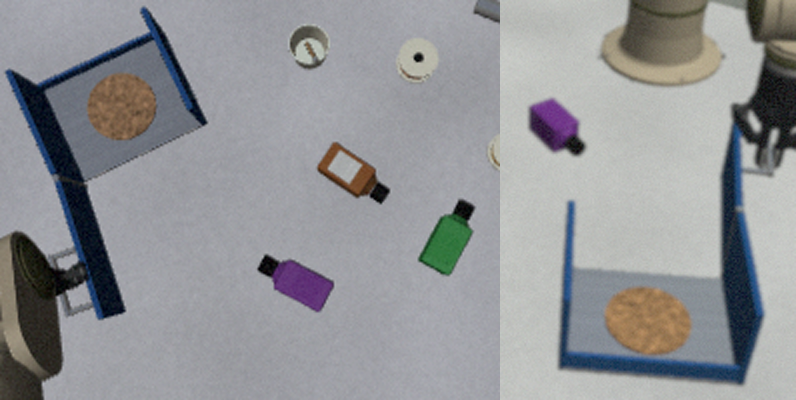

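The door is open past square, with its panel almost in line with the hinge-side wall. I'll nudge it slightly further, release, rise, and measure the bottle by segmentation.

Call:
{"fn": "apply_moves", "kwargs": {"plan": [{"dx": -0.0005, "dy": 0.0114, "dz": 0, "spin": -0.075, "fingers": 1}, {"dx": 0, "dy": 0, "dz": 0, "spin": 0, "fingers": 1}, {"dx": 0, "dy": 0, "dz": 0, "spin": 0, "fingers": 0.3}, {"dx": 0, "dy": 0, "dz": 0, "spin": 0, "fingers": 0.3}, {"dx": 0, "dy": 0, "dz": 0, "spin": 0, "fingers": 0.3}, {"dx": 0, "dy": 0, "dz": 0.01, "spin": 0, "fingers": 0.3}, {"dx": 0, "dy": 0, "dz": 0.02, "spin": 0, "fingers": 0.3}, {"dx": 0, "dy": 0, "dz": 0.03, "spin": 0, "fingers": 0.3}, {"dx": 0, "dy": 0, "dz": 0.03, "spin": 0, "fingers": 0.3}, {"dx": 0, "dy": 0, "dz": 0.03, "spin": 0, "fingers": 0.3}, {"dx": 0, "dy": 0, "dz": 0.03, "spin": 0, "fingers": 0.3}, {"dx": 0, "dy": 0, "dz": 0, "spin": 0, "fingers": 0.3}]}}

```text
time: 6.45
position: [0.3372, 0.3143, 0.2424]
eef_rot: [0.101, 0.702, 0.103, -0.697]
wrist_force: [-0.5, 0.0, 0.0]
gripper_width: 0.0296
```

```bash
python3 - <<'E'
from h import *
from scipy.optimize import least_squares
np.set_printoptions(precision=4,suppress=True)
def obs(n,x0,y0,x1,y1):
    f=grab_frame(n)[:,:,::-1].copy();h=cv2.cvtColor(f,cv2.COLOR_BGR2HSV)
    # amber+cap silhouette versus grey bench
    m=np.zeros(h.shape[:2],np.uint8);amb=(h[...,1]>110)&(h[...,0]<25);dark=(f.max(2)<60)
    m[y0:y1,x0:x1]=(amb|dark)[y0:y1,x0:x1]
    m=cv2.morphologyEx(m,cv2.MORPH_CLOSE,np.ones((3,3)))
    k,l,st,_=cv2.connectedComponentsWithStats(m);i=1+st[1:,4].argmax();m=(l==i).astype(np.uint8)
    c=max(cv2.findContours(m,cv2.RETR_EXTERNAL,cv2.CHAIN_APPROX_NONE)[0],key=cv2.contourArea)
    m=cv2.drawContours(m*0,[c],-1,1,-1);print(n,m.sum(),cv2.boundingRect(c));return m
M={"top":obs("top",295,180,355,240),"scene":obs("scene",285,190,328,240)}
def pts(x,y,a):
    A=np.array([np.cos(a),np.sin(a),0]);B=np.array([-np.sin(a),np.cos(a),0]);Z=np.array([0,0,1]);o=np.array([x,y,.025])
    body=[o+A*s+B*b+Z*c for s in(0,.08) for b in(-.025,.025) for c in(-.025,.025)]
    cap=[o+A*s+.014*(B*np.cos(t)+Z*np.sin(t)) for s in(.091,.115) for t in np.linspace(0,6.28,16)]
    return body,cap
def cost(p):
    e=0
    for n,m in M.items():
        r=np.zeros((1600,2560),np.uint8);b,c=pts(*p)
        for q in (b,c,[*b[4:],*c[:16]][:0] or c):
            u=np.array([proj(n,w) for w in q]);cv2.fillConvexPoly(r,cv2.convexHull(((u+.5)*4).astype(np.int32)),1)
        r=cv2.resize(r.astype(np.float32),(640,400),interpolation=cv2.INTER_AREA)
        e+=np.abs(r-m).sum()
    return e
from scipy.optimize import minimize
r=minimize(cost,[.54,-.073,-2.17],method="Nelder-Mead",options=dict(initial_simplex=[[.54,-.073,-2.17],[.55,-.073,-2.17],[.54,-.063,-2.17],[.54,-.073,-2.07]],xatol=1e-4))
x,y,a=r.x;print(r.x,r.fun,"deg",np.degrees(a)); 
for d in(.05,.103,.111,.115): print(d,x+d*np.cos(a),y+d*np.sin(a))
s=read_state();print(s["time"],s["position"],s["eef_rot"],s["qpos"])
E
```

```text
top 517 (309, 197, 36, 30)
scene 431 (294, 199, 26, 35)Traceback (most recent call last):
  File "<stdin>", line 29, in <module>
    res = _minimize_neldermead(fun, x0, args, callback, bounds=bounds,
                               **options)
    fxr = func(xr)
    fx = function(np.copy(x), *(wrapper_args + args))
  File "<stdin>", line 24, in cost
  File "h.py", line 7, in proj
    m=camera_model(n);K=np.array(m["mtx"]);T=np.linalg.inv(np.array(m["cam_to_world"]))
ValueError: time passes only in moves, steps and waits
```

```bash
sed -i 's/^def ray/from functools import cache\ncamera_model=cache(camera_model)\ndef ray/' h.py; cat > fit.py <<'E'
from h import *
from scipy.optimize import minimize
np.set_printoptions(precision=4,suppress=True)
def obs(n,x0,y0,x1,y1):
    f=grab_frame(n)[:,:,::-1].copy();h=cv2.cvtColor(f,cv2.COLOR_BGR2HSV)
    m=np.zeros(h.shape[:2],np.uint8);ok=((h[...,1]>110)&(h[...,0]<25))|(f.max(2)<60)
    m[y0:y1,x0:x1]=ok[y0:y1,x0:x1]
    m=cv2.morphologyEx(m,cv2.MORPH_CLOSE,np.ones((3,3)))
    c=max(cv2.findContours(m,cv2.RETR_EXTERNAL,cv2.CHAIN_APPROX_NONE)[0],key=cv2.contourArea)
    return cv2.drawContours(m*0,[c],-1,1,-1)
M={"top":obs("top",295,180,355,240),"scene":obs("scene",285,190,328,240)}
def pts(x,y,a):
    A=np.array([np.cos(a),np.sin(a),0]);B=np.array([-np.sin(a),np.cos(a),0]);Z=np.array([0,0,1]);o=np.array([x,y,.025])
    circ=lambda s:[o+A*s+.014*(B*np.cos(t)+Z*np.sin(t)) for t in np.linspace(0,6.28,16)]
    sq=lambda s:[o+A*s+B*b+Z*c for b in(-.025,.025) for c in(-.025,.025)]
    return sq(0)+sq(.08),sq(.08)+circ(.091),circ(.091)+circ(.115)
def cost(p,M=M):
    e=0
    for n,m in M.items():
        r=np.zeros((1600,2560),np.uint8)
        for q in pts(*p):
            u=np.array([proj(n,w) for w in q]);cv2.fillConvexPoly(r,cv2.convexHull(((u+.5)*4).astype(np.int32)),1)
        e+=np.abs(cv2.resize(r.astype(np.float32),(640,400),interpolation=cv2.INTER_AREA)-m).sum()
    return e
for K in (M,{"top":M["top"]},{"scene":M["scene"]}):
    s=np.array([.54,-.073,-2.17]);r=minimize(cost,s,args=(K,),method="Nelder-Mead",options=dict(initial_simplex=[s,s+[.01,0,0],s+[0,.01,0],s+[0,0,.1]],xatol=1e-4,maxiter=120))
    x,y,a=r.x;print(list(K),r.x,r.fun,[(d,round(x+d*np.cos(a),4),round(y+d*np.sin(a),4)) for d in(.103,.111,.115)])
E
python3 fit.py
```

```text
['top', 'scene'] [ 0.5404 -0.0724 -2.2027] 420.625 [(0.103, np.float64(0.4795), np.float64(-0.1555)), (0.111, np.float64(0.4748), np.float64(-0.1619)), (0.115, np.float64(0.4724), np.float64(-0.1652))]
['top'] [ 0.5387 -0.0699 -2.1459] 63.875 [(0.103, np.float64(0.4827), np.float64(-0.1564)), (0.111, np.float64(0.4784), np.float64(-0.1631)), (0.115, np.float64(0.4762), np.float64(-0.1664))]
['scene'] [ 0.5413 -0.0751 -2.297 ] 323.5625 [(0.103, np.float64(0.4729), np.float64(-0.1521)), (0.111, np.float64(0.4676), np.float64(-0.1581)), (0.115, np.float64(0.4649), np.float64(-0.1611))]
```

The top-view fit is good (residual 64 px); the scene mask is poor, so I use the top view alone. The cap end is at (0.476, −0.166) and the axis is −123°. The moves only spin the tool about vertical, so I'll grip just the cap's end weakly and let the bottle swing upright as it lifts.

Call:
{"fn": "apply_moves", "kwargs": {"plan": [{"dx": 0.00876, "dy": -0.02993, "dz": 0, "spin": 0.0441, "fingers": -0.4}, {"dx": 0.00876, "dy": -0.02993, "dz": 0, "spin": 0.0441, "fingers": -0.4}, {"dx": 0.00876, "dy": -0.02993, "dz": 0, "spin": 0.0441, "fingers": -0.4}, {"dx": 0.00876, "dy": -0.02993, "dz": 0, "spin": 0.0441, "fingers": -0.4}, {"dx": 0.00876, "dy": -0.02993, "dz": 0, "spin": 0.0441, "fingers": -0.4}, {"dx": 0.00876, "dy": -0.02993, "dz": 0, "spin": 0.0441, "fingers": -0.4}, {"dx": 0.00876, "dy": -0.02993, "dz": 0, "spin": 0.0441, "fingers": -0.4}, {"dx": 0.00876, "dy": -0.02993, "dz": 0, "spin": 0.0441, "fingers": -0.4}, {"dx": 0.00876, "dy": -0.02993, "dz": 0, "spin": 0.0441, "fingers": -0.4}, {"dx": 0.00876, "dy": -0.02993, "dz": 0, "spin": 0.0441, "fingers": -0.4}, {"dx": 0.00876, "dy": -0.02993, "dz": 0, "spin": 0.0441, "fingers": -0.4}, {"dx": 0.00876, "dy": -0.02993, "dz": 0, "spin": 0.0441, "fingers": -0.4}, {"dx": 0.00876, "dy": -0.02993, "dz": 0, "spin": 0.0441, "fingers": -0.4}, {"dx": 0.00876, "dy": -0.02993, "dz": 0, "spin": 0.0441, "fingers": -0.4}, {"dx": 0.00876, "dy": -0.02993, "dz": 0, "spin": 0.0441, "fingers": -0.4}, {"dx": 0.00876, "dy": -0.02993, "dz": 0, "spin": 0.0441, "fingers": -0.4}, {"dx": 0, "dy": 0, "dz": -0.04, "spin": 0, "fingers": -0.4}, {"dx": 0, "dy": 0, "dz": -0.04, "spin": 0, "fingers": -0.4}, {"dx": 0, "dy": 0, "dz": -0.04, "spin": 0, "fingers": -0.4}, {"dx": 0, "dy": 0, "dz": 0, "spin": 0, "fingers": -0.4}], "newtons": 20}}

```text
time: 8.65
position: [0.4735, -0.1636, 0.1134]
eef_rot: [-0.334, -0.619, -0.341, 0.623]
wrist_force: [-0.6, 0.2, 0.0]
gripper_width: 0.06
```

Call:
{"fn": "apply_moves", "kwargs": {"plan": [{"dx": 0, "dy": 0, "dz": 0, "spin": 0, "fingers": -0.4}, {"dx": 0, "dy": 0, "dz": 0, "spin": 0, "fingers": -0.4}]}}

```text
time: 8.85
position: [0.4772, -0.1657, 0.1202]
eef_rot: [0.339, 0.622, 0.337, -0.621]
wrist_force: [0.2, 0.1, 0.6]
gripper_width: 0.0595
```

Call:
{"fn": "apply_moves", "kwargs": {"plan": [{"dx": 0, "dy": 0.001, "dz": -0.02, "spin": 0, "fingers": -0.4}, {"dx": 0, "dy": 0, "dz": -0.02, "spin": 0, "fingers": -0.4}, {"dx": 0, "dy": 0, "dz": -0.02, "spin": 0, "fingers": -0.4}, {"dx": 0, "dy": 0, "dz": -0.02, "spin": 0, "fingers": -0.4}, {"dx": 0, "dy": 0, "dz": -0.015, "spin": 0, "fingers": -0.4}, {"dx": 0, "dy": 0, "dz": -0.01, "spin": 0, "fingers": -0.4}, {"dx": 0, "dy": 0, "dz": -0.007, "spin": 0, "fingers": -0.4}, {"dx": 0, "dy": 0, "dz": 0, "spin": 0, "fingers": -0.4}, {"dx": 0, "dy": 0, "dz": 0, "spin": 0, "fingers": -0.4}, {"dx": 0, "dy": 0, "dz": 0, "spin": 0, "fingers": -0.4}]}}

```text
time: 9.85
position: [0.4768, -0.1644, 0.007]
eef_rot: [0.338, 0.622, 0.337, -0.621]
wrist_force: [0.4, -1.1, -0.6]
gripper_width: 0.0598
```

```bash
python3 - <<'E'
from h import *
crop("scene",260,150,110,100,6,"pics/s2.png")
E
```

```text
(no output)
```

View pics/s2.png

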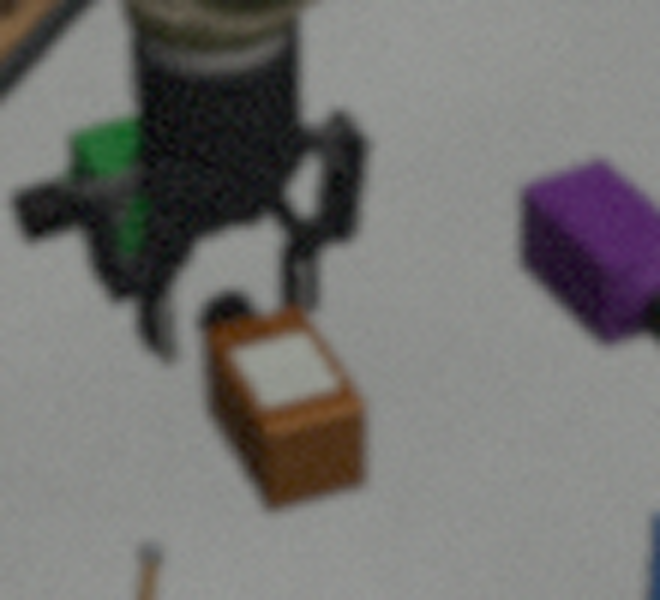

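The cap at crop (230,305) sits between the open fingers. Closing gently.

Call:
{"fn": "apply_moves", "kwargs": {"plan": [{"dx": 0, "dy": 0, "dz": 0, "spin": 0, "fingers": 1}, {"dx": 0, "dy": 0, "dz": 0, "spin": 0, "fingers": 1}, {"dx": 0, "dy": 0, "dz": 0, "spin": 0, "fingers": 1}, {"dx": 0, "dy": 0, "dz": 0, "spin": 0, "fingers": 1}, {"dx": 0, "dy": 0, "dz": 0, "spin": 0, "fingers": 1}, {"dx": 0, "dy": 0, "dz": 0, "spin": 0, "fingers": 1}], "newtons": 20}}

```text
time: 10.5
position: [0.4765, -0.1643, 0.0065]
eef_rot: [0.338, 0.621, 0.337, -0.621]
wrist_force: [-0.0, -1.2, 4.1]
gripper_width: 0.0268
```

Call:
{"fn": "apply_moves", "kwargs": {"plan": [{"dx": 0, "dy": 0, "dz": 0.008, "spin": 0, "fingers": 1}, {"dx": 0, "dy": 0, "dz": 0.008, "spin": 0, "fingers": 1}, {"dx": 0, "dy": 0, "dz": 0.008, "spin": 0, "fingers": 1}, {"dx": 0, "dy": 0, "dz": 0.008, "spin": 0, "fingers": 1}, {"dx": 0, "dy": 0, "dz": 0.008, "spin": 0, "fingers": 1}, {"dx": 0, "dy": 0, "dz": 0, "spin": 0, "fingers": 1}]}}

```text
time: 11.1
position: [0.4768, -0.1645, 0.0475]
eef_rot: [0.338, 0.622, 0.337, -0.621]
wrist_force: [-0.0, -0.7, -1.6]
gripper_width: 0.0268
```

```bash
python3 - <<'E'
from h import *
crop("scene",260,140,110,110,5,"pics/s3.png")
s=read_state();print(s["wrist_force"],s["moment"])
E
```

```text
[-0.47024706 -0.9011046  -2.03342406] [-0.20265568  0.11176518  0.00484276]
```

View pics/s3.png

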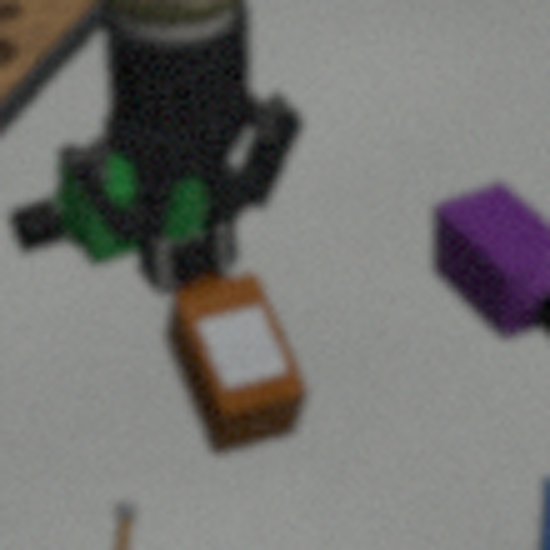

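The bottle pivots in the pads as hoped: it's tilted about 20° with its bottom edge still on the bench. I'll continue along the tilting arc to about 65°.

Call:
{"fn": "apply_moves", "kwargs": {"plan": [{"dx": 0.0025, "dy": 0.0038, "dz": 0.0051, "spin": 0, "fingers": 1}, {"dx": 0.0025, "dy": 0.0038, "dz": 0.0051, "spin": 0, "fingers": 1}, {"dx": 0.0025, "dy": 0.0038, "dz": 0.0051, "spin": 0, "fingers": 1}, {"dx": 0.0025, "dy": 0.0038, "dz": 0.0051, "spin": 0, "fingers": 1}, {"dx": 0.0034, "dy": 0.0052, "dz": 0.0043, "spin": 0, "fingers": 1}, {"dx": 0.0034, "dy": 0.0052, "dz": 0.0043, "spin": 0, "fingers": 1}, {"dx": 0.0034, "dy": 0.0052, "dz": 0.0043, "spin": 0, "fingers": 1}, {"dx": 0.0034, "dy": 0.0052, "dz": 0.0043, "spin": 0, "fingers": 1}, {"dx": 0.0039, "dy": 0.006, "dz": 0.0026, "spin": 0, "fingers": 1}, {"dx": 0.0039, "dy": 0.006, "dz": 0.0026, "spin": 0, "fingers": 1}, {"dx": 0.0039, "dy": 0.006, "dz": 0.0026, "spin": 0, "fingers": 1}, {"dx": 0.0039, "dy": 0.006, "dz": 0.0026, "spin": 0, "fingers": 1}, {"dx": 0, "dy": 0, "dz": 0, "spin": 0, "fingers": 1}]}}

```text
time: 12.45
position: [0.5161, -0.1035, 0.0946]
eef_rot: [0.338, 0.621, 0.338, -0.621]
wrist_force: [-0.4, -0.2, -2.7]
gripper_width: 0.027
```

```bash
python3 - <<'E'
from h import *
crop("scene",260,130,120,120,5,"pics/s4.png")
s=read_state();print(s["wrist_force"],s["moment"])
E
```

```text
[ 0.13017435  0.13697813 -2.08810265] [-0.17797828  0.13274188 -0.02981449]
```

View pics/s4.png

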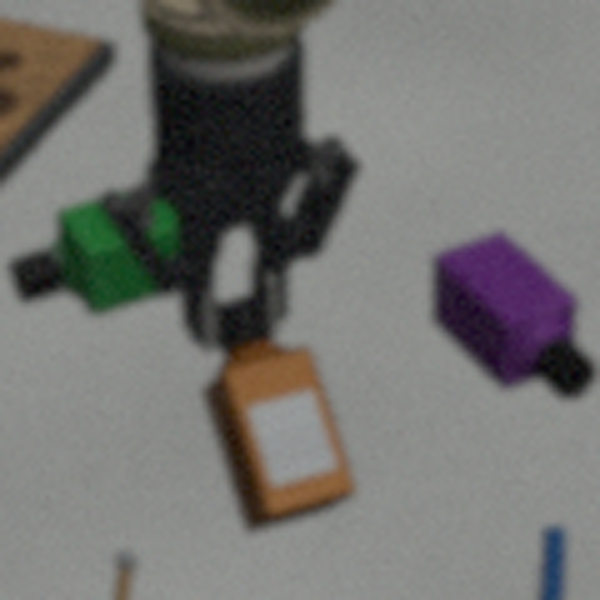

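```bash
cat > tilt.py <<'E'
from h import *
def model(p,phi,a=.113,yaw=-2.146):
    H=np.array([np.cos(yaw),np.sin(yaw),0]);Z=np.array([0,0,1]);A=H*np.cos(phi)+Z*np.sin(phi);C=-H*np.sin(phi)+Z*np.cos(phi);B=np.cross(Z,H)
    o=np.array(p)-a*A;return {(s,b,c):o+A*s+B*b*.025+C*c*.025 for s in(0,.08) for b in(-1,1) for c in(-1,1)}
E
python3 - <<'E'
from tilt import *
for d in range(20,75,5):
    m=model([.5161,-.1035,.1136],np.radians(d));print(d,[np.round((proj("scene",m[0,b,c])-[260,130])*5).astype(int).tolist() for b,c in((-1,1),(1,1),(-1,-1),(1,-1))], round(min(v[2] for v in m.values()),4))
E
```

```text
20 [[365, 442], [271, 469], [351, 493], [259, 520]] 0.0515
25 [[364, 455], [270, 482], [346, 498], [255, 525]] 0.0432
30 [[361, 467], [268, 494], [341, 502], [251, 528]] 0.0354
35 [[358, 477], [266, 504], [335, 504], [246, 530]] 0.0283
40 [[355, 486], [263, 513], [329, 504], [240, 530]] 0.0218
45 [[351, 493], [259, 520], [323, 503], [235, 529]] 0.016
50 [[346, 498], [255, 525], [316, 500], [229, 526]] 0.011
55 [[341, 502], [251, 528], [309, 496], [222, 521]] 0.0067
60 [[335, 504], [246, 530], [302, 490], [216, 515]] 0.0032
65 [[329, 504], [240, 530], [295, 483], [209, 508]] 0.0006
70 [[323, 503], [235, 529], [288, 474], [203, 499]] -0.0011
```

The bottle now hangs about 41° up from level, held by pad friction, with its lowest edge about 2 cm above the bench. I'll ratchet it down with sharp upward starts and sharp stops coming down.

Call:
{"fn": "apply_moves", "kwargs": {"plan": [{"dx": 0, "dy": 0, "dz": 0.045, "spin": 0, "fingers": 1}, {"dx": 0, "dy": 0, "dz": 0.035, "spin": 0, "fingers": 1}, {"dx": 0, "dy": 0, "dz": 0.025, "spin": 0, "fingers": 1}, {"dx": 0, "dy": 0, "dz": 0.015, "spin": 0, "fingers": 1}, {"dx": 0, "dy": 0, "dz": 0.005, "spin": 0, "fingers": 1}, {"dx": 0, "dy": 0, "dz": -0.01, "spin": 0, "fingers": 1}, {"dx": 0, "dy": 0, "dz": -0.02, "spin": 0, "fingers": 1}, {"dx": 0, "dy": 0, "dz": -0.03, "spin": 0, "fingers": 1}, {"dx": 0, "dy": 0, "dz": -0.04, "spin": 0, "fingers": 1}, {"dx": 0, "dy": 0, "dz": 0.045, "spin": 0, "fingers": 1}, {"dx": 0, "dy": 0, "dz": 0.03, "spin": 0, "fingers": 1}, {"dx": 0, "dy": 0, "dz": 0.02, "spin": 0, "fingers": 1}, {"dx": 0, "dy": 0, "dz": 0.01, "spin": 0, "fingers": 1}, {"dx": 0, "dy": 0, "dz": 0, "spin": 0, "fingers": 1}, {"dx": 0, "dy": 0, "dz": 0, "spin": 0, "fingers": 1}]}}

```text
time: 14.0
position: [0.515, -0.104, 0.2224]
eef_rot: [-0.337, -0.621, -0.338, 0.622]
wrist_force: [-0.1, -0.7, -3.4]
gripper_width: 0.0269
```

```bash
python3 - <<'E'
from tilt import *
s=read_state();print(s["position"],s["wrist_force"],s["moment"])
f=grab_frame("scene")[:,:,::-1];cv2.imwrite("pics/s5full.png",f)
h=cv2.cvtColor(f.copy(),cv2.COLOR_BGR2HSV);m=((h[...,1]>110)&(h[...,0]<25)).astype(np.uint8);m[:, :270]=0;m[:,360:]=0;m[:120]=0;m[240:]=0
c=max(cv2.findContours(m,0,1)[0],key=cv2.contourArea);print(cv2.boundingRect(c))
p=s["position"]+[0,0,.019]
for d in range(30,95,5):
    q=np.array([proj("scene",v) for v in model(p,np.radians(d)).values()]);print(d,q.min(0).round(),q.max(0).round())
cv2.imwrite("pics/s5.png",cv2.resize(f[80:220,260:400],None,fx=4,fy=4))
E
```

```text
[ 0.51495778 -0.1040106   0.22244733] [-0.09191235 -0.73935445 -3.42411202] [-0.03134144  0.06673573  0.04081972]
(298, 159, 27, 37)
30 [298. 152.] [333. 195.]
35 [297. 153.] [332. 196.]
40 [297. 154.] [331. 196.]
45 [296. 156.] [330. 196.]
50 [296. 157.] [329. 196.]
55 [295. 158.] [328. 195.]
60 [295. 159.] [327. 196.]
65 [294. 158.] [326. 196.]
70 [294. 157.] [324. 196.]
75 [293. 156.] [323. 196.]
80 [293. 154.] [322. 195.]
85 [292. 153.] [320. 194.]
90 [292. 152.] [319. 193.]
```

View pics/s5.png

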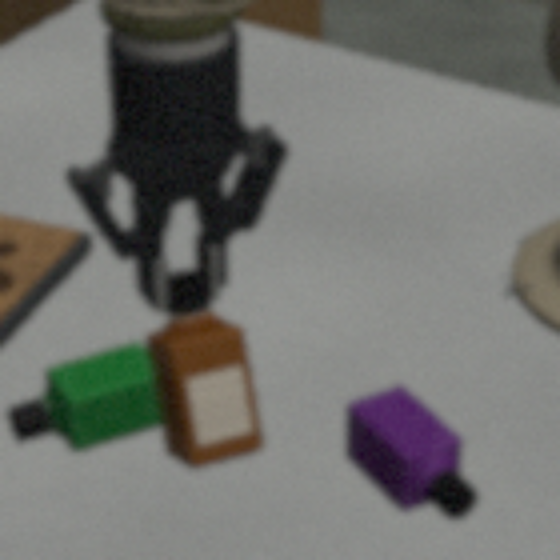

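Nearly upright now: about 70°, in the place in the grip the model predicts. One more ratchet, then I'll settle it on its base on the bench.

Call:
{"fn": "apply_moves", "kwargs": {"plan": [{"dx": 0, "dy": 0, "dz": -0.01, "spin": 0, "fingers": 1}, {"dx": 0, "dy": 0, "dz": -0.02, "spin": 0, "fingers": 1}, {"dx": 0, "dy": 0, "dz": -0.03, "spin": 0, "fingers": 1}, {"dx": 0, "dy": 0, "dz": -0.04, "spin": 0, "fingers": 1}, {"dx": 0, "dy": 0, "dz": 0.045, "spin": 0, "fingers": 1}, {"dx": 0, "dy": 0, "dz": 0.03, "spin": 0, "fingers": 1}, {"dx": 0, "dy": 0, "dz": 0.02, "spin": 0, "fingers": 1}, {"dx": 0, "dy": 0, "dz": 0.005, "spin": 0, "fingers": 1}, {"dx": 0, "dy": 0, "dz": -0.01, "spin": 0, "fingers": 1}, {"dx": 0, "dy": 0, "dz": -0.02, "spin": 0, "fingers": 1}, {"dx": 0, "dy": 0, "dz": -0.03, "spin": 0, "fingers": 1}, {"dx": 0, "dy": 0, "dz": -0.04, "spin": 0, "fingers": 1}, {"dx": 0, "dy": 0, "dz": 0.045, "spin": 0, "fingers": 1}, {"dx": 0, "dy": 0, "dz": 0.03, "spin": 0, "fingers": 1}, {"dx": 0, "dy": 0, "dz": 0.02, "spin": 0, "fingers": 1}, {"dx": 0, "dy": 0, "dz": 0.005, "spin": 0, "fingers": 1}, {"dx": 0, "dy": 0, "dz": 0, "spin": 0, "fingers": 1}, {"dx": 0, "dy": 0, "dz": 0, "spin": 0, "fingers": 1}, {"dx": 0, "dy": 0, "dz": 0, "spin": 0, "fingers": 1}]}}

```text
time: 15.95
position: [0.515, -0.104, 0.2226]
eef_rot: [-0.337, -0.621, -0.338, 0.622]
wrist_force: [0.8, 0.9, -4.2]
gripper_width: 0.027
```

```bash
cat > sil.py <<'E'
from tilt import *
s=read_state();print(s["position"],s["wrist_force"],s["moment"])
f=grab_frame("scene")[:,:,::-1].copy();h=cv2.cvtColor(f,cv2.COLOR_BGR2HSV)
m=(((h[...,1]>110)&(h[...,0]<25))).astype(np.uint8);x,y=proj("scene",s["position"]).astype(int)
k=np.zeros_like(m);k[y-5:y+60,x-30:x+45]=m[y-5:y+60,x-30:x+45]
k=cv2.morphologyEx(k,cv2.MORPH_CLOSE,np.ones((9,9)))
c=max(cv2.findContours(k,0,1)[0],key=cv2.contourArea);k=cv2.drawContours(k*0,[c],-1,1,-1);print(cv2.boundingRect(c))
best=[]
for d in range(30,111,2):
  for a in (.107,.110,.113,.116):
    r=np.zeros((1600,2560),np.uint8);q=np.array([proj("scene",v) for v in model(s["position"]+[0,0,.019],np.radians(d),a).values()])
    cv2.fillConvexPoly(r,cv2.convexHull(((q+.5)*4).astype(np.int32)),1)
    r=cv2.resize(r.astype(np.float32),(640,400),interpolation=cv2.INTER_AREA);best.append((round(float(np.abs(r-k).sum()),1),d,a))
print(sorted(best)[:5])
E
python3 sil.py
```

```text
[ 0.51501326 -0.1039811   0.22257308] [ 0.79976657  0.85224655 -4.19796854] [-0.05975718  0.07739056 -0.01443279]
(298, 159, 25, 37)
[(482.3, 62, 0.113), (482.7, 56, 0.11), (486.5, 64, 0.113), (487.2, 62, 0.11), (487.6, 60, 0.11)]
```

Call:
{"fn": "apply_moves", "kwargs": {"plan": [{"dx": 0, "dy": 0, "dz": -0.01, "spin": 0, "fingers": 1}, {"dx": 0, "dy": 0, "dz": -0.02, "spin": 0, "fingers": 1}, {"dx": 0, "dy": 0, "dz": -0.025, "spin": 0, "fingers": 1}, {"dx": 0, "dy": 0, "dz": -0.025, "spin": 0, "fingers": 1}, {"dx": 0, "dy": 0, "dz": -0.02, "spin": 0, "fingers": 1}, {"dx": 0, "dy": 0, "dz": -0.012, "spin": 0, "fingers": 1}, {"dx": 0, "dy": 0, "dz": -0.006, "spin": 0, "fingers": 1}, {"dx": 0, "dy": 0, "dz": -0.003, "spin": 0, "fingers": 1}, {"dx": 0, "dy": 0, "dz": -0.002, "spin": 0, "fingers": 1}, {"dx": 0, "dy": 0, "dz": -0.001, "spin": 0, "fingers": 1}, {"dx": 0, "dy": 0, "dz": -0.001, "spin": 0, "fingers": 1}, {"dx": 0, "dy": 0, "dz": 0, "spin": 0, "fingers": 1}]}}

```text
time: 17.2
position: [0.5156, -0.1042, 0.0995]
eef_rot: [0.338, 0.621, 0.338, -0.621]
wrist_force: [-0.2, -0.6, -2.6]
gripper_width: 0.0275
```

Call:
{"fn": "apply_moves", "kwargs": {"plan": [{"dx": 0, "dy": 0, "dz": -0.001, "spin": 0, "fingers": 1}, {"dx": 0, "dy": 0, "dz": -0.001, "spin": 0, "fingers": 1}, {"dx": 0, "dy": 0, "dz": -0.001, "spin": 0, "fingers": 1}, {"dx": 0, "dy": 0, "dz": -0.001, "spin": 0, "fingers": 1}, {"dx": 0, "dy": 0, "dz": 0, "spin": 0, "fingers": 1}]}}

```text
time: 17.7
position: [0.5162, -0.1045, 0.0971]
eef_rot: [0.338, 0.622, 0.337, -0.621]
wrist_force: [-3.4, 1.5, 13.0]
gripper_width: 0.0272
```

Call:
{"fn": "apply_moves", "kwargs": {"plan": [{"dx": 0.0018, "dy": 0.0028, "dz": -0.0003, "spin": 0, "fingers": 1}, {"dx": 0.0018, "dy": 0.0028, "dz": -0.0003, "spin": 0, "fingers": 1}, {"dx": 0.0018, "dy": 0.0028, "dz": -0.0003, "spin": 0, "fingers": 1}, {"dx": 0.0018, "dy": 0.0028, "dz": -0.0003, "spin": 0, "fingers": 1}, {"dx": 0.0018, "dy": 0.0028, "dz": -0.0003, "spin": 0, "fingers": 1}, {"dx": 0.0018, "dy": 0.0028, "dz": -0.0003, "spin": 0, "fingers": 1}, {"dx": 0, "dy": 0, "dz": 0, "spin": 0, "fingers": 1}]}}

```text
time: 18.4
position: [0.5273, -0.0874, 0.0952]
eef_rot: [0.339, 0.622, 0.337, -0.621]
wrist_force: [-2.5, 0.2, 11.3]
gripper_width: 0.0267
```

```bash
python3 - <<'E'
from tilt import *
s=read_state();print(s["wrist_force"],s["moment"])
a=grab_frame("scene")[130:250,260:380,::-1];b=grab_frame("top")[160:240,280:360,::-1]
cv2.imwrite("pics/s6.png",np.hstack([cv2.resize(a,(400,400),interpolation=2),cv2.resize(b,(400,400),interpolation=2)]))
E
```

```text
[-2.54683092  0.16502783 11.2702419 ] [0.11360865 0.57936602 0.03055644]
```

View pics/s6.png

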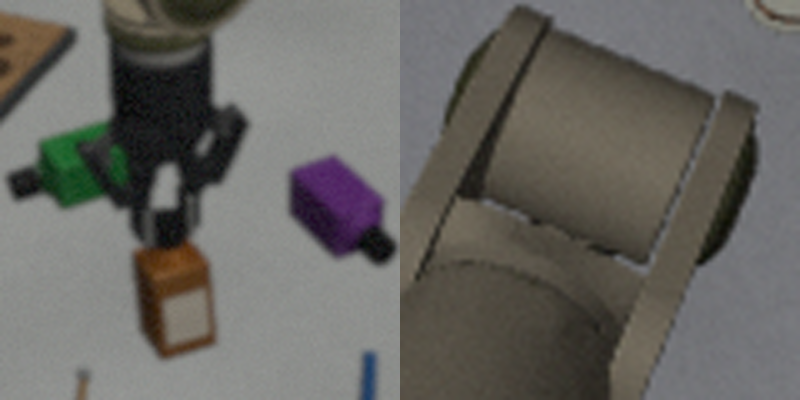

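```bash
python3 - <<'E'
from tilt import *
for d in (75,80,85,90,95):
  m=model([.5273,-.0874,.1142],np.radians(d))
  print(d,{k:((proj("scene",v)-[260,130])*400/120).round().astype(int).tolist() for k,v in m.items()})
E
```

```text
75 {(0, -1, -1): [196, 324], (0, -1, 1): [220, 348], (0, 1, -1): [139, 340], (0, 1, 1): [161, 366], (0.08, -1, -1): [184, 234], (0.08, -1, 1): [209, 256], (0.08, 1, -1): [126, 250], (0.08, 1, 1): [148, 273]}
80 {(0, -1, -1): [191, 316], (0, -1, 1): [215, 345], (0, 1, -1): [134, 333], (0, 1, 1): [157, 362], (0.08, -1, -1): [183, 231], (0.08, -1, 1): [208, 257], (0.08, 1, -1): [124, 246], (0.08, 1, 1): [147, 274]}
85 {(0, -1, -1): [186, 308], (0, -1, 1): [210, 341], (0, 1, -1): [130, 324], (0, 1, 1): [152, 358], (0.08, -1, -1): [181, 227], (0.08, -1, 1): [206, 258], (0.08, 1, -1): [123, 242], (0.08, 1, 1): [146, 275]}
90 {(0, -1, -1): [181, 299], (0, -1, 1): [206, 336], (0, 1, -1): [125, 315], (0, 1, 1): [148, 353], (0.08, -1, -1): [180, 222], (0.08, -1, 1): [205, 258], (0.08, 1, -1): [121, 238], (0.08, 1, 1): [145, 275]}
95 {(0, -1, -1): [177, 290], (0, -1, 1): [201, 330], (0, 1, -1): [121, 306], (0, 1, 1): [143, 347], (0.08, -1, -1): [178, 218], (0.08, -1, 1): [203, 258], (0.08, 1, -1): [120, 234], (0.08, 1, 1): [143, 275]}
```

Nearly upright, about 84°, with the base edge on the bench under the grip. I'll press and drag a little more, then release so it sits flat and regrip lower on the body/cap.

Call:
{"fn": "apply_moves", "kwargs": {"plan": [{"dx": 0.0018, "dy": 0.0028, "dz": -0.0006, "spin": 0, "fingers": 1}, {"dx": 0.0018, "dy": 0.0028, "dz": -0.0006, "spin": 0, "fingers": 1}, {"dx": 0.0018, "dy": 0.0028, "dz": -0.0006, "spin": 0, "fingers": 1}, {"dx": 0, "dy": 0, "dz": -0.0005, "spin": 0, "fingers": 1}, {"dx": 0, "dy": 0, "dz": 0, "spin": 0, "fingers": 1}]}}

```text
time: 19.0
position: [0.5327, -0.0789, 0.0932]
eef_rot: [0.338, 0.622, 0.337, -0.62]
wrist_force: [-2.6, 3.2, 14.1]
gripper_width: 0.0273
```

```bash
cat > ang.py <<'E'
from tilt import *
s=read_state();f=grab_frame("scene").astype(float);x,y=proj("scene",s["position"]).astype(int)
h=cv2.cvtColor(f.astype(np.uint8),cv2.COLOR_RGB2HSV);m=((h[...,1]>100)&((h[...,0]<25)|(h[...,0]>170))).astype(np.uint8)
print("tcp px",x,y)
# right and left amber boundary per row -> edge slopes
R=[];L=[]
for v in range(y+2,y+34):
    u=np.flatnonzero(m[v,x-25:x+30]); 
    if len(u)>4: R.append((v,u.max()+x-25));L.append((v,u.min()+x-25))
R=np.array(R);L=np.array(L);print(R.T.tolist());print(L.T.tolist())
for d in (80,85,90,95):
  q=model(s["position"]+[0,0,.019],np.radians(d));P=lambda k:proj("scene",q[k])
  print(d,[(P((0,b,c))-P((.08,b,c))).round(2).tolist() for b,c in((-1,1),(1,-1))], P((.08,-1,1)).round(1),P((.08,1,-1)).round(1))
E
python3 ang.py
```

```text
tcp px 310 203
[[206, 207, 208, 209, 210, 211, 212, 213, 214, 215, 216, 217, 218, 219, 220, 221, 222, 223, 224, 225, 226, 227, 228, 232, 233, 234, 235, 236], [318, 319, 320, 321, 322, 322, 322, 322, 322, 322, 322, 322, 322, 317, 313, 310, 309, 308, 308, 308, 308, 308, 308, 323, 323, 321, 318, 315]]
[[206, 207, 208, 209, 210, 211, 212, 213, 214, 215, 216, 217, 218, 219, 220, 221, 222, 223, 224, 225, 226, 227, 228, 232, 233, 234, 235, 236], [303, 302, 302, 302, 302, 302, 302, 302, 303, 303, 303, 303, 303, 303, 303, 303, 303, 303, 303, 304, 303, 304, 304, 306, 307, 307, 308, 308]]
80 [[2.25, 26.33], [2.96, 25.9]] [323.9 210.1] [298.7 206.7]
85 [[1.2, 24.9], [2.04, 24.6]] [323.5 210.3] [298.2 205.5]
90 [[0.16, 23.31], [1.12, 23.16]] [323.  210.4] [297.8 204.2]
95 [[-0.87, 21.57], [0.2, 21.58]] [322.6 210.3] [297.4 203. ]
```

Call:
{"fn": "apply_moves", "kwargs": {"plan": [{"dx": 0, "dy": 0, "dz": 0.001, "spin": 0, "fingers": 1}, {"dx": 0, "dy": 0, "dz": 0, "spin": 0, "fingers": 0.2}, {"dx": 0, "dy": 0, "dz": 0, "spin": 0, "fingers": 0.1}, {"dx": 0, "dy": 0, "dz": 0, "spin": 0, "fingers": 0.1}, {"dx": 0, "dy": 0, "dz": 0, "spin": 0, "fingers": 0.1}, {"dx": 0, "dy": 0, "dz": -0.005, "spin": 0, "fingers": 0.1}, {"dx": 0, "dy": 0, "dz": -0.004, "spin": 0, "fingers": 0.1}, {"dx": 0, "dy": 0, "dz": 0, "spin": 0, "fingers": 0.1}, {"dx": 0, "dy": 0, "dz": 0, "spin": 0, "fingers": 0.1}]}}

```text
time: 19.95
position: [0.5317, -0.079, 0.083]
eef_rot: [-0.338, -0.621, -0.338, 0.621]
wrist_force: [0.8, 0.1, 0.6]
gripper_width: 0.0386
```

```bash
python3 ang.py; python3 - <<'E'
from h import *
a=grab_frame("scene")[130:260,250:410,::-1];cv2.imwrite("pics/s7.png",cv2.resize(a,None,fx=4,fy=4,interpolation=2))
E
```

```text
tcp px 310 205
[[207, 208, 209, 210, 211, 212, 213, 214, 215, 216, 217, 218, 219, 220, 221, 222, 223, 224, 225, 226, 227, 228, 229, 230, 234, 235, 236, 237], [319, 320, 321, 321, 322, 323, 323, 323, 323, 323, 323, 323, 323, 319, 315, 312, 309, 309, 309, 308, 309, 309, 309, 309, 323, 321, 317, 314]]
[[207, 208, 209, 210, 211, 212, 213, 214, 215, 216, 217, 218, 219, 220, 221, 222, 223, 224, 225, 226, 227, 228, 229, 230, 234, 235, 236, 237], [307, 306, 306, 305, 303, 303, 303, 303, 304, 303, 303, 303, 303, 304, 303, 303, 304, 304, 304, 304, 304, 305, 304, 305, 307, 308, 308, 309]]
80 [[2.23, 26.09], [2.94, 25.67]] [324.1 213. ] [299.1 209.6]
85 [[1.19, 24.66], [2.02, 24.37]] [323.7 213.2] [298.6 208.3]
90 [[0.15, 23.07], [1.1, 22.93]] [323.3 213.2] [298.1 207.1]
95 [[-0.87, 21.34], [0.18, 21.34]] [322.8 213.2] [297.7 205.8]
```

View pics/s7.png

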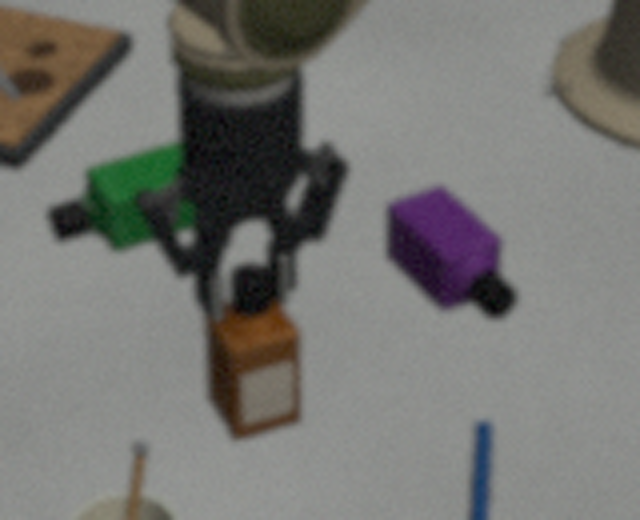

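```bash
python3 - <<'E'
from h import *
F,R,L=[ray("scene",250+u/4,130+v/4,0)[:2] for u,v in((236,437),(299,415),(212,400))]
print(F,R,L,(R+L)/2,np.linalg.norm(F-R),np.linalg.norm(F-L),np.degrees(np.arctan2(*(R-F)[::-1])),np.degrees(np.arctan2(*(L-F)[::-1])))
c=ray("scene",250+250/4,130+268/4,.115);print("captop",c)
E
```

```text
[ 0.56477049 -0.06306814] [ 0.52405568 -0.04026754] [ 0.54341671 -0.09750787] [ 0.5337362 -0.0688877] 0.04666436494939935 0.04052257643627408 150.750843413997 -121.80028186494795
captop [ 0.5317527  -0.07189093  0.115     ]
```

The bottle stands free and upright (0.53, −0.075), with the fingers either side of the cap. I'll regrip firmly, lift clear of the walls, and refine the mat centre meanwhile.

Call:
{"fn": "apply_moves", "kwargs": {"plan": [{"dx": 0, "dy": 0, "dz": 0, "spin": 0, "fingers": 1}, {"dx": 0, "dy": 0, "dz": 0, "spin": 0, "fingers": 1}, {"dx": 0, "dy": 0, "dz": 0, "spin": 0, "fingers": 1}, {"dx": 0, "dy": 0, "dz": 0, "spin": 0, "fingers": 1}, {"dx": 0, "dy": 0, "dz": 0.005, "spin": 0, "fingers": 1}, {"dx": 0, "dy": 0, "dz": 0.015, "spin": 0, "fingers": 1}, {"dx": 0, "dy": 0, "dz": 0.025, "spin": 0, "fingers": 1}, {"dx": 0, "dy": 0, "dz": 0.03, "spin": 0, "fingers": 1}, {"dx": 0, "dy": 0, "dz": 0.03, "spin": 0, "fingers": 1}, {"dx": 0, "dy": 0, "dz": 0.03, "spin": 0, "fingers": 1}, {"dx": 0, "dy": 0, "dz": 0.025, "spin": 0, "fingers": 1}, {"dx": 0, "dy": 0, "dz": 0.01, "spin": 0, "fingers": 1}, {"dx": 0, "dy": 0, "dz": 0, "spin": 0, "fingers": 1}], "newtons": 50}}

```text
time: 21.35
position: [0.532, -0.079, 0.2536]
eef_rot: [0.338, 0.622, 0.337, -0.621]
wrist_force: [-0.2, -0.1, -3.2]
gripper_width: 0.0267
```

```bash
python3 ang.py | tail -6; python3 - <<'E'
from h import *
for n,(x0,y0,x1,y1) in {"top":(185,155,235,200),"scene":(380,275,450,335)}.items():
    f=grab_frame(n);h=cv2.cvtColor(f,cv2.COLOR_RGB2HSV);m=np.zeros(f.shape[:2],np.uint8)
    m[y0:y1,x0:x1]=((h[...,0]<25)&(h[...,1]>60))[y0:y1,x0:x1];m=cv2.morphologyEx(m,cv2.MORPH_OPEN,np.ones((3,3)))
    c=max(cv2.findContours(m,0,1)[0],key=cv2.contourArea);e=cv2.fitEllipse(c);print(n,e,ray(n,*e[0],.01),np.linalg.norm(ray(n,e[0][0]-e[1][0]/2,e[0][1],.01)-ray(n,e[0][0]+e[1][0]/2,e[0][1],.01)))
E
```

```text
[[151, 152, 153, 154, 155, 156, 157, 158, 159, 160, 161, 162, 163, 164, 165, 166, 167, 168, 169, 170, 171, 172, 173, 174, 175, 176, 177, 178, 179, 180, 181, 182], [317, 318, 319, 320, 321, 322, 322, 323, 323, 323, 323, 323, 323, 323, 323, 318, 314, 309, 307, 307, 307, 307, 307, 307, 307, 307, 307, 307, 307, 307, 307, 323]]
[[151, 152, 153, 154, 155, 156, 157, 158, 159, 160, 161, 162, 163, 164, 165, 166, 167, 168, 169, 170, 171, 172, 173, 174, 175, 176, 177, 178, 179, 180, 181, 182], [309, 301, 300, 300, 300, 300, 300, 300, 301, 301, 301, 301, 301, 301, 301, 301, 301, 301, 301, 301, 301, 301, 302, 301, 302, 301, 302, 302, 302, 303, 303, 304]]
80 [[2.45, 30.34], [3.29, 29.76]] [323.7 156.7] [296.4 154.3]
85 [[1.31, 29.01], [2.3, 28.58]] [323.3 157.1] [295.9 153. ]
90 [[0.18, 27.49], [1.31, 27.23]] [322.8 157.3] [295.4 151.6]
95 [[-0.93, 25.79], [0.32, 25.72]] [322.3 157.4] [294.9 150.3]
top ((210.38294982910156, 177.8189697265625), (31.934749603271484, 33.47528839111328), 66.99860382080078) [0.61600935 0.25989588 0.01      ] 0.10249220710985477
scene ((414.5276794433594, 303.99127197265625), (36.82466125488281, 48.731414794921875), 105.31168365478516) [0.62016618 0.26300954 0.01      ] 0.08213698135363814
```

The mat centre is about (0.6175, 0.261), with the two cameras agreeing to 5 mm. The slack for the bottle is about 19 mm. Carrying over.

Call:
{"fn": "apply_moves", "kwargs": {"plan": [{"dx": 0.002, "dy": 0.008, "dz": 0, "spin": 0, "fingers": 1}, {"dx": 0.004, "dy": 0.016, "dz": 0, "spin": 0, "fingers": 1}, {"dx": 0.0061, "dy": 0.0243, "dz": 0, "spin": 0, "fingers": 1}, {"dx": 0.0061, "dy": 0.0243, "dz": 0, "spin": 0, "fingers": 1}, {"dx": 0.0061, "dy": 0.0243, "dz": 0, "spin": 0, "fingers": 1}, {"dx": 0.0061, "dy": 0.0243, "dz": 0, "spin": 0, "fingers": 1}, {"dx": 0.0061, "dy": 0.0243, "dz": 0, "spin": 0, "fingers": 1}, {"dx": 0.0061, "dy": 0.0243, "dz": 0, "spin": 0, "fingers": 1}, {"dx": 0.0061, "dy": 0.0243, "dz": 0, "spin": 0, "fingers": 1}, {"dx": 0.0061, "dy": 0.0243, "dz": 0, "spin": 0, "fingers": 1}, {"dx": 0.0061, "dy": 0.0243, "dz": 0, "spin": 0, "fingers": 1}, {"dx": 0.0061, "dy": 0.0243, "dz": 0, "spin": 0, "fingers": 1}, {"dx": 0.0061, "dy": 0.0243, "dz": 0, "spin": 0, "fingers": 1}, {"dx": 0.0061, "dy": 0.0243, "dz": 0, "spin": 0, "fingers": 1}, {"dx": 0.004, "dy": 0.016, "dz": 0, "spin": 0, "fingers": 1}, {"dx": 0.002, "dy": 0.008, "dz": 0, "spin": 0, "fingers": 1}, {"dx": 0, "dy": 0, "dz": 0, "spin": 0, "fingers": 1}, {"dx": 0, "dy": 0, "dz": 0, "spin": 0, "fingers": 1}]}}

```text
time: 23.3
position: [0.6168, 0.2602, 0.2528]
eef_rot: [-0.338, -0.621, -0.338, 0.622]
wrist_force: [-0.7, 0.4, -2.1]
gripper_width: 0.0268
```

Call:
{"fn": "apply_moves", "kwargs": {"plan": [{"dx": 0, "dy": 0, "dz": -0.008, "spin": 0, "fingers": 1}, {"dx": 0, "dy": 0, "dz": -0.018, "spin": 0, "fingers": 1}, {"dx": 0, "dy": 0, "dz": -0.02, "spin": 0, "fingers": 1}, {"dx": 0, "dy": 0, "dz": -0.02, "spin": 0, "fingers": 1}, {"dx": 0, "dy": 0, "dz": -0.02, "spin": 0, "fingers": 1}, {"dx": 0, "dy": 0, "dz": -0.02, "spin": 0, "fingers": 1}, {"dx": 0, "dy": 0, "dz": -0.018, "spin": 0, "fingers": 1}, {"dx": 0, "dy": 0, "dz": -0.012, "spin": 0, "fingers": 1}, {"dx": 0, "dy": 0, "dz": -0.008, "spin": 0, "fingers": 1}, {"dx": 0, "dy": 0, "dz": -0.005, "spin": 0, "fingers": 1}, {"dx": 0, "dy": 0, "dz": -0.003, "spin": 0, "fingers": 1}, {"dx": 0, "dy": 0, "dz": -0.002, "spin": 0, "fingers": 1}, {"dx": 0, "dy": 0, "dz": 0, "spin": 0, "fingers": 1}, {"dx": 0, "dy": 0, "dz": 0, "spin": 0, "fingers": 1}]}}

```text
time: 24.7
position: [0.6171, 0.2607, 0.0996]
eef_rot: [0.338, 0.622, 0.338, -0.621]
wrist_force: [-0.3, -0.7, -2.5]
gripper_width: 0.0269
```

Call:
{"fn": "apply_moves", "kwargs": {"plan": [{"dx": 0, "dy": 0, "dz": -0.001, "spin": 0, "fingers": 1}, {"dx": 0, "dy": 0, "dz": -0.001, "spin": 0, "fingers": 1}, {"dx": 0, "dy": 0, "dz": -0.001, "spin": 0, "fingers": 1}, {"dx": 0, "dy": 0, "dz": -0.001, "spin": 0, "fingers": 1}, {"dx": 0, "dy": 0, "dz": -0.001, "spin": 0, "fingers": 1}, {"dx": 0, "dy": 0, "dz": -0.0005, "spin": 0, "fingers": 1}, {"dx": 0, "dy": 0, "dz": 0, "spin": 0, "fingers": 1}, {"dx": 0, "dy": 0, "dz": 0, "spin": 0, "fingers": 1}]}}

```text
time: 25.5
position: [0.6174, 0.2609, 0.0961]
eef_rot: [0.338, 0.622, 0.338, -0.62]
wrist_force: [-5.6, -0.1, 12.1]
gripper_width: 0.0266
```

```bash
python3 ang.py
```

```text
tcp px 418 276
[[278, 279, 280, 281, 282, 283, 284, 285, 286, 287, 288, 289, 290, 291, 292, 293, 294, 295, 296, 297, 298, 299, 300, 301, 302, 303, 304, 305, 306, 307, 308, 309], [428, 430, 431, 432, 433, 433, 434, 435, 436, 436, 436, 435, 435, 434, 434, 434, 434, 429, 426, 423, 435, 436, 436, 437, 437, 437, 438, 438, 438, 438, 438, 437]]
[[278, 279, 280, 281, 282, 283, 284, 285, 286, 287, 288, 289, 290, 291, 292, 293, 294, 295, 296, 297, 298, 299, 300, 301, 302, 303, 304, 305, 306, 307, 308, 309], [408, 407, 407, 407, 408, 408, 407, 406, 405, 403, 401, 399, 397, 396, 395, 394, 394, 393, 393, 393, 393, 393, 393, 393, 393, 393, 393, 393, 393, 393, 393, 393]]
80 [[-1.43, 28.76], [-0.21, 28.28]] [436.2 285.4] [403.1 279.5]
85 [[-3.23, 26.65], [-1.82, 26.36]] [435.3 285.4] [402.5 277.9]
90 [[-4.96, 24.38], [-3.39, 24.3]] [434.4 285.2] [401.8 276.3]
95 [[-6.63, 21.97], [-4.92, 22.11]] [433.5 284.9] [401.3 274.7]
```

Call:
{"fn": "apply_moves", "kwargs": {"plan": [{"dx": 0, "dy": 0, "dz": 0, "spin": 0, "fingers": 1}, {"dx": 0, "dy": 0, "dz": 0, "spin": 0, "fingers": 1}, {"dx": 0, "dy": 0, "dz": -0.001, "spin": 0, "fingers": 1}, {"dx": 0, "dy": 0, "dz": 0, "spin": 0, "fingers": 1}, {"dx": 0, "dy": 0, "dz": 0, "spin": 0, "fingers": 1}], "newtons": 20}}

```text
time: 26.05
position: [0.6175, 0.2609, 0.0961]
eef_rot: [0.338, 0.622, 0.337, -0.62]
wrist_force: [-6.8, -1.0, 17.7]
gripper_width: 0.0269
```

Call:
{"fn": "apply_moves", "kwargs": {"plan": [{"dx": 0, "dy": 0, "dz": 0.001, "spin": 0, "fingers": 1}, {"dx": 0, "dy": 0, "dz": 0.001, "spin": 0, "fingers": 1}, {"dx": 0, "dy": 0, "dz": 0, "spin": 0, "fingers": 1}]}}

```text
time: 26.35
position: [0.6174, 0.2609, 0.0962]
eef_rot: [0.338, 0.622, 0.338, -0.621]
wrist_force: [-2.2, 1.4, 8.1]
gripper_width: 0.0266
```

Call:
{"fn": "apply_moves", "kwargs": {"plan": [{"dx": 0, "dy": 0, "dz": 0.001, "spin": 0, "fingers": 1}, {"dx": 0, "dy": 0, "dz": 0, "spin": 0, "fingers": 0.3}, {"dx": 0, "dy": 0, "dz": 0, "spin": 0, "fingers": 0.2}, {"dx": 0, "dy": 0, "dz": 0, "spin": 0, "fingers": 0.0}, {"dx": 0, "dy": 0, "dz": 0, "spin": 0, "fingers": -0.2}, {"dx": 0, "dy": 0, "dz": 0, "spin": 0, "fingers": -0.2}, {"dx": 0, "dy": 0, "dz": 0, "spin": 0, "fingers": -0.2}, {"dx": 0, "dy": 0, "dz": 0.005, "spin": 0, "fingers": -0.2}, {"dx": 0, "dy": 0, "dz": 0.015, "spin": 0, "fingers": -0.2}, {"dx": 0, "dy": 0, "dz": 0.03, "spin": 0, "fingers": -0.2}, {"dx": 0, "dy": 0, "dz": 0.03, "spin": 0, "fingers": -0.2}, {"dx": 0, "dy": 0, "dz": 0.03, "spin": 0, "fingers": -0.2}, {"dx": 0, "dy": 0, "dz": 0.03, "spin": 0, "fingers": -0.2}, {"dx": 0, "dy": -0.04, "dz": 0.01, "spin": 0, "fingers": -0.2}, {"dx": 0, "dy": -0.05, "dz": 0, "spin": 0, "fingers": -0.2}, {"dx": 0, "dy": -0.05, "dz": 0, "spin": 0, "fingers": -0.2}, {"dx": 0, "dy": -0.05, "dz": 0, "spin": 0, "fingers": -0.2}, {"dx": 0, "dy": -0.05, "dz": 0, "spin": 0, "fingers": -0.2}, {"dx": 0, "dy": 0, "dz": 0, "spin": 0, "fingers": -0.2}, {"dx": 0, "dy": 0, "dz": 0, "spin": 0, "fingers": -0.2}]}}

```text
time: 28.35
position: [0.617, 0.0197, 0.247]
eef_rot: [0.337, 0.622, 0.337, -0.621]
wrist_force: [0.3, 0.0, -0.6]
gripper_width: 0.0511
```

```bash
python3 - <<'E'
from h import *
a=grab_frame("top")[120:280,140:300,::-1];b=grab_frame("scene")[130:350,280:500,::-1]
cv2.imwrite("pics/fin.png",cv2.convertScaleAbs(np.hstack([cv2.resize(a,(400,400),interpolation=2),cv2.resize(b,(400,400),interpolation=2)]),alpha=1.4))
E
```

```text
(no output)
```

View pics/fin.png

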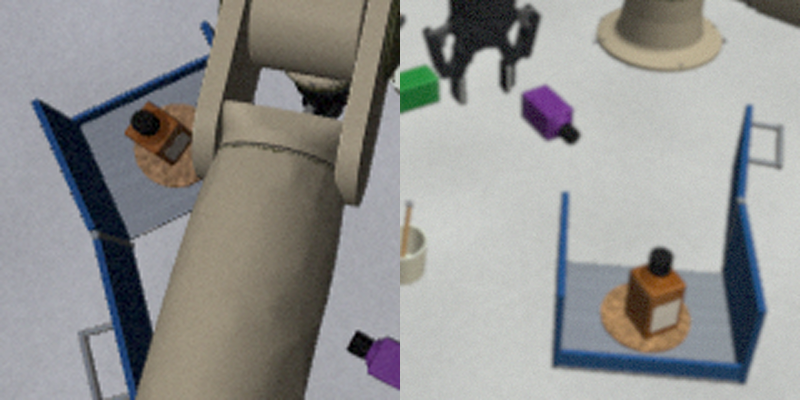

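```bash
python3 - <<'E'
from h import *
P=[ray("scene",280+(u-400)/400*220,130+v/400*220,.01)[:2] for u,v in((650,337),(684,318),(629,310))]
F,R,L=P;B=R+L-F;c=(R+L)/2;M=np.array([.6202,.2630])
print("centre",c,"off",c-M,"corner r",[round(np.linalg.norm(q-M),4) for q in(F,R,L,B)],"sides",np.linalg.norm(F-R),np.linalg.norm(F-L))
u=ray("scene",280+(661-400)/400*220,130+257/400*220,.125)[:2];print("captop",u, u-c)
E
```

```text
centre [0.60879251 0.27350428] off [-0.01140749  0.01050428] corner r [np.float64(0.0317), np.float64(0.0479), np.float64(0.0204), np.float64(0.0483)] sides 0.05447477886993112 0.046096744659409036
captop [0.62607251 0.27199041] [ 0.01728    -0.00151387]
```

```bash
python3 - <<'E'
from h import *
for n,u,v in(("top",198.8,168.8),("scene",424,271)):
    f=grab_frame(n);x,y=int(u),int(v);m=np.zeros(f.shape[:2],np.uint8);m[y-12:y+13,x-12:x+13]=(f.max(2)<45)[y-12:y+13,x-12:x+13]
    # blue wall excluded by nearness
    k,l,st,ce=cv2.connectedComponentsWithStats(m);i=l[y,x];print(n,st[i],ce[i])
    for z in(.113,.125): print(z,ray(n,*ce[i],z)[:2])
E
```

```text
top [192 164  12  11  98] [197.98979592 168.81632653]
0.113 [0.6214632  0.26863205]
0.125 [0.61873331 0.2648    ]
scene [416 267  13  15 145] [422.62758621 274.2137931 ]
0.113 [0.6233016  0.27027827]
0.125 [0.63458217 0.27375037]
```

```bash
python3 -c "
from cell import *
print(hand_in())"
```

```text
the job is handed in; nothing more can be done
None
```

The door is open past square and the amber flux bottle is standing cap up on the cork mat. I handed the job in at about 28.6 s of the 67 s allowed.

- **Door:** I gripped the steel bar handle and swung the door to about 1.7 rad, estimated from the commanded swing. The final picture shows it still open.
- **Bottle:** The moves can only spin the tool about the vertical, so I gripped the end of the cap lightly. I let the bottle swing down under short, sharp up-and-down moves, then pressed it flat on the bench. I regripped it, carried it over the bay wall and lowered it onto the mat in 1 mm steps. The force while pressing it down on the mat reached about 18 N.
- **Last checks:** The cap centre sits about 7 mm from the mat centre in both cameras, which keeps the base about 12 mm inside the mat's edge. The arm is clear of everything.
- **Disagreements:**
    - A rougher reading of the base corners put the bottle about 15 mm off centre, still on the mat with about 7 mm to spare.
    - Taken with the cap, that reading would mean a lean of about 8°. I put this down to pixel error, because the bottle looks upright in the picture.
    - The two cameras differed by about 5 mm on the mat's position.
    - The gripper met the mat about 3 mm higher than expected.
- **Not measured:** I did not measure the spools and brush cup afterwards. The arm only passed well above or clear of them.

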